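# Put the carving wax away in the stock tray

### The arm

A 6-joint arm with a two-finger parallel gripper is mounted at the origin on a cart in front of the work surface, level with it; the furniture and walls round the work are solid. World frame = base frame: x ahead of the robot, y to its left, z up, the work surface at z = 0. Lengths are in m, angles in rad, forces in N, time in s.
With the tool pointing down it reaches from about 0.35 to 0.775 m from the base axis. Payload 5.5 kg.
Tool frame: the origin (TCP) lies between the finger pads; the fingertips stand 22 mm ahead of it and the grasp point (between the pads) lies 3 mm ahead of it; z points along the fingers, y is the line along which they close (so a half turn about z gives the same grasp; the last joint's range is limited). The gripper opens to 85 mm and grips with 20 to 120 N. Pads are 22 mm wide; open, the fingers measure 114 mm over their backs; the gripper's body (76 mm by 85 mm) begins 54 mm behind the grasp point. The pads swing forward as they close: fully open they stand 13 mm farther back than shut.
Start: joints at [0.992, 0.313, 0.046, 1.304, 0, 1.431], TCP at [0.244, 0.521, 0.232] pointing down, gripper open.
Joint ranges: [-2.76, 2.76], [-0.86, 1.69], [-1.03, 1.26], [-2.2, 2.34], [-1.47, 1.5], [-3.14, 3.14]. Speed limits (rad/s): [2.57, 2.57, 3.14, 3.14, 3.14, 3.14].

### API

Orientations are given as a unit quaternion [w, x, y, z].
In Python, from workcell import env gives the robot as it stands.
- The arm moves only by the shell command python3 nudge.py 'ROWS' [OPENING] [FORCE]. ROWS is a JSON list of rows, 1 to 8 of them, each of 6 numbers: dx, dy, dz in m, then a rotation vector rx, ry, rz in rad; each row is the pose to reach, as a shift and turn from the pose commanded when the command began, along the tool's axes at that moment; what a row does not reach only later rows make up. A row lasts 1/8 s, in which the tool goes at most 0.0625 m and 0.188 rad, less where a joint would pass 70% of its speed; a pose out of reach is approached as far as the arm can. OPENING is the finger opening in m, set as the command begins (- or left out keeps the last). The fingers move at their own pace and stop on an object; FORCE is the grip in N (left out, the last holds). Time passes only in rows, so rows that do not move let the fingers close. It prints the time, the measured TCP pose, the force, the opening and the grip force at its end.
- env.get_state(): the state, without advancing time (a new reading comes with each control period).
- env.read_camera(name): name is "side" or "top" or "wrist"; returns a dict with "image" (420x560x3 uint8, red, green, blue), "K" (3x3 intrinsics, pixels), "R" (3x3) and "t" (3): a world point X has camera coordinates R X + t. Camera axes: x right, y down, z forward; pixel columns grow to the right and rows downward; lengths in m; the calibration is good to about 2 mm. The wrist camera is an equidistant fisheye: a pixel r from the principal point sees the ray r / f radians off the axis. A picture is of the moment at which its call begins. There is no depth.
- env.hand_in(): hands the job in; it is judged then, once.
The state is a dict: "clock": time; "joint_pos": joint angles; "qvel": joint speeds; "tau": joint torques, N m; "tcp_pos": TCP position; "orientation": TCP orientation; "wrist_force": force on the tool from outside, world axes, zero at the start; "ft_torque": the same for the moment, N m; "finger_gap": finger opening in m; "grip_force": force on a finger pad.
Only numpy, scipy, OpenCV 4.12 (cv2) and the standard library are available. Lean on these libraries where they do the work, as an engineer would, in place of code of your own. Each camera call takes 0.05 s, during which the arm holds its last target. There are 200 camera calls.

### The job

Gather the four pieces of carving wax that lie scattered close round the stock tray into it: the long thin rod, the short thick rod, the flat slab and the chunky block, each lying flat on the floor of the pocket made for its size. The lighter and the steel bar only look like wax stock: leave them lying where they are. The odds and ends farther off are no part of the job.

Things in the scene. Friction and masses are not known exactly. Their poses are not given: they have to be found in the camera images.
- long_rod: the longest, thinnest piece of carving wax: teal square rod, 10 x 85 x 10 mm (x, y, z). Its frame: origin at the centre of its underside, y along its length, x across its width, z up; it lies flat on the desk (origin at height 0) at any yaw.
- short_rod: the shorter, thicker wax rod: teal square rod, 12 x 70 x 12 mm (x, y, z). Its frame: origin at the centre of its underside, y along its length, x across its width, z up; it lies flat on the desk (origin at height 0) at any yaw.
- slab: the flat slab of carving wax: teal, 26 x 60 x 14 mm (x, y, z). Its frame: origin at the centre of its underside, y along its length, x across its width, z up; it lies flat on the desk (origin at height 0) at any yaw.
- block: the chunky block of carving wax: dark blue, 30 x 46 x 26 mm (x, y, z), the tallest piece. Its frame: origin at the centre of its underside, y along its length, x across its width, z up; it lies flat on the desk (origin at height 0) at any yaw.
- lighter: pocket lighter, look-alike that does not belong in the tray: green body with a whitish end, 24 x 76 x 12 mm (x, y, z). Its frame: origin at the centre of its underside, y along its length, x across its width, z up; it lies flat on the desk (origin at height 0) at any yaw.
- steel_bar: short knurled bar of grey steel, look-alike that does not belong in the tray, 12 x 60 x 12 mm (x, y, z). Its frame: origin at the centre of its underside, y along its length, x across its width, z up; it lies flat on the desk (origin at height 0) at any yaw.
- long_rod_pocket: the longest, narrow pocket, for the long rod. White insert with black walls, one of four fixed 70 mm apart in the plywood tray (292x130 mm, 11 mm high). Base 66x114x4 mm; origin under its centre, 5 mm above the desk; y along the pocket. Pocket centred, floor 4 mm above the origin; walls 4 mm thick, 8 mm high, open over the middle 38 mm of the long sides. Inside: 24 (x) x 101 (y) mm.
- short_rod_pocket: the shorter narrow pocket, for the short thick rod. White insert with black walls, one of four fixed 70 mm apart in the plywood tray (292x130 mm, 11 mm high). Base 66x114x4 mm; origin under its centre, 5 mm above the desk; y along the pocket. Pocket centred, floor 4 mm above the origin; walls 4 mm thick, 8 mm high, open over the middle 38 mm of the long sides. Inside: 25 (x) x 86 (y) mm.
- slab_pocket: the broad, longer pocket, for the flat slab. White insert with black walls, one of four fixed 70 mm apart in the plywood tray (292x130 mm, 11 mm high). Base 66x114x4 mm; origin under its centre, 5 mm above the desk; y along the pocket. Pocket centred, floor 4 mm above the origin; walls 4 mm thick, 8 mm high, open over the middle 38 mm of the long sides. Inside: 40 (x) x 76 (y) mm.
- block_pocket: the shortest, nearly square pocket, for the chunky block. White insert with black walls, one of four fixed 70 mm apart in the plywood tray (292x130 mm, 11 mm high). Base 66x114x4 mm; origin under its centre, 5 mm above the desk; y along the pocket. Pocket centred, floor 4 mm above the origin; walls 4 mm thick, 8 mm high, open over the middle 38 mm of the long sides. Inside: 46 (x) x 58 (y) mm.

How it is judged:
At the end, for the whole second after the job is handed in: Each wax piece lies flat and still (tilt under 0.06 rad, same side up as at the start) inside the walls of its own pocket, its underside within 2.5 mm of the pocket floor, released by the fingers; the lighter and the steel bar are within 15 mm of where they began (x of long_rod in the frame of long_rod_pocket between -0.009 and 0.009 m and y of long_rod in the frame of long_rod_pocket between -0.01 and 0.01 m and z of long_rod in the frame of long_rod_pocket between 0.002 and 0.0065 m and angle between each of long_rod, short_rod, slab, block's own z axis and vertical below 0.06 rad and linear speed of each of long_rod, short_rod, slab, block below 0.01 m/s and x of short_rod in the frame of short_rod_pocket between -0.0085 and 0.0085 m and y of short_rod in the frame of short_rod_pocket between -0.01 and 0.01 m and z of short_rod in the frame of short_rod_pocket between 0.002 and 0.0065 m and x of slab in the frame of slab_pocket between -0.009 and 0.009 m and y of slab in the frame of slab_pocket between -0.01 and 0.01 m and z of slab in the frame of slab_pocket between 0.002 and 0.0065 m and x of block in the frame of block_pocket between -0.01 and 0.01 m and y of block in the frame of block_pocket between -0.008 and 0.008 m and z of block in the frame of block_pocket between 0.002 and 0.0065 m and distance of each of lighter, steel_bar from where it was at the start of the episode below 0.015 m); the robot touches nothing.
It fails at once if the lighter is moved away from its place by more than 15 mm (distance of lighter from where it was at the start of the episode above 0.015 m).
It fails at once if the steel bar is moved away from its place by more than 15 mm (distance of steel_bar from where it was at the start of the episode above 0.015 m).
It also fails if it takes over 96 s, if anything falls off the work surface, if the arm or the gripper's body presses on something with over 40 N, if the wrist force passes 120 N, or if a joint passes its speed limit or range.

## Working session

There is one attempt and no reset: what is moved stays moved. The work goes in short steps, Python scripts to look and compute and a shell command to move; the robot and the scene stay as the last step left them, time stands still between calls to the robot, and variables do not carry over. Pictures are saved under pics/ and viewed, at most 16 in all, crops included, and the job is handed in when it is done.

```bash
ls; mkdir -p pics; python3 - <<'E'
from workcell import env
import cv2
for n in("top","side"):
    c=env.read_camera(n); cv2.imwrite(f"pics/{n}0.png",c["image"][:,:,::-1]); print(n,c["K"],c["R"],c["t"])
s=env.get_state(); print(s["clock"],s["tcp_pos"],s["orientation"],s["finger_gap"])
E
```

```text
nudge.py
pics
workcell.py
top [[544.52525595   0.         268.92915182]
 [  0.         544.52525595 203.00394669]
 [  0.           0.           1.        ]] [[ 0.00735077 -0.99997144 -0.00175617]
 [-0.98749596 -0.00698247 -0.15748962]
 [ 0.15747286  0.00289188 -0.98751908]] [0.07935928 0.53050122 1.19555143]
side [[405.87150273   0.         278.40886572]
 [  0.         405.87150273 209.39159899]
 [  0.           0.           1.        ]] [[ 0.94238554 -0.33419293  0.01498585]
 [-0.12629448 -0.396903   -0.90913019]
 [ 0.30977281  0.85485852 -0.41624237]] [-0.49102092  0.1492332   0.91972251]
0.1 [0.2440315  0.5201519  0.23069632] [-2.97824940e-04  2.17640961e-01  9.76028565e-01 -7.50306883e-04] 0.08503072461832556
```

View pics/top0.png

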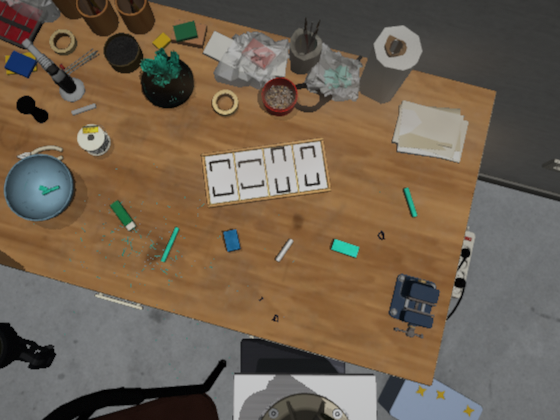

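View pics/side0.png

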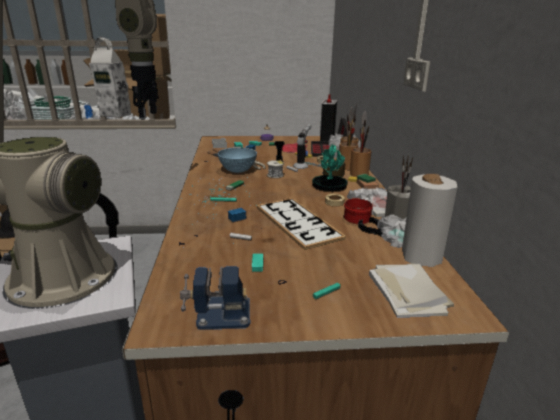

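```bash
cat > h.py <<'E'
from workcell import env
import cv2, numpy as np
def ray(c,uv,z):
    K,R,t=c["K"],c["R"],c["t"]; d=np.linalg.inv(K)@np.r_[uv,1]; d=R.T@d; C=-R.T@t
    return (C+d*(z-C[2])/d[2])
def blobs(c,lo,hi,amin=40):
    m=cv2.inRange(cv2.cvtColor(c["image"],cv2.COLOR_RGB2HSV),lo,hi)
    return [k for k in cv2.findContours(m,cv2.RETR_EXTERNAL,cv2.CHAIN_APPROX_NONE)[0] if cv2.contourArea(k)>amin]
def pose(c,k,z):
    m=np.zeros(c["image"].shape[:2],np.uint8); cv2.drawContours(m,[k],-1,1,-1)
    p=np.array([ray(c,(u,v),z)[:2] for v,u in np.argwhere(m)]); q=p.mean(0)
    _,V=np.linalg.eigh(np.cov((p-q).T)); a=V[:,1]; r=(p-q)@V
    return q, np.arctan2(a[1],a[0])%np.pi, np.ptp(r[:,1])+.002, np.ptp(r[:,0])+.002
E
python3 - <<'E'
from h import *
c=env.read_camera("top"); im=c["image"]
hs=cv2.cvtColor(im,cv2.COLOR_RGB2HSV)
for u,v in [(171,245),(410,202),(345,248),(232,240),(120,213),(284,250),(264,160),(206,165),(262,195)]: print((u,v),hs[v,u])
for k in blobs(c,(78,120,60),(118,255,255)): 
    q=pose(c,k,.007); print(k.mean(0)[0].round(),[np.round(x,4) for x in q])
cv2.imwrite("pics/tray.png",cv2.resize(im[130:215,195:335,::-1],None,fx=5,fy=5,interpolation=cv2.INTER_CUBIC))
print(np.round(-c["R"].T@c["t"],3))
E
```

```text
(171, 245) [ 82 188 121]
(410, 202) [ 83 194 171]
(345, 248) [ 84 195 200]
(232, 240) [102 189 139]
(120, 213) [ 72 188 107]
(284, 250) [ 24   7 193]
(264, 160) [ 19  91 151]
(206, 165) [ 19  13 163]
(262, 195) [  0   0 198]
[345. 248.] [array([ 0.4319, -0.0922]), np.float64(1.2568), np.float64(0.0618), np.float64(0.0271)]
[231. 240.] [array([0.4481, 0.1694]), np.float64(0.2446), np.float64(0.0488), np.float64(0.0325)]
[170. 244.] [array([0.4375, 0.3123]), np.float64(2.759), np.float64(0.0853), np.float64(0.0116)]
[410. 202.] [array([ 0.5398, -0.2464]), np.float64(0.277), np.float64(0.0708), np.float64(0.0135)]
[ 48. 189.] [array([0.5649, 0.6041]), np.float64(1.6632), np.float64(0.0467), np.float64(0.0219)]
[163.  81.] [array([0.8323, 0.3436]), np.float64(1.787), np.float64(0.0399), np.float64(0.0251)]
[20. 64.] [array([0.8752, 0.6934]), np.float64(1.1572), np.float64(0.0643), np.float64(0.0487)]
[162.  65.] [array([0.8771, 0.3478]), np.float64(1.5762), np.float64(0.0972), np.float64(0.0767)]
[0.335 0.08  1.264]
```

View pics/tray.png

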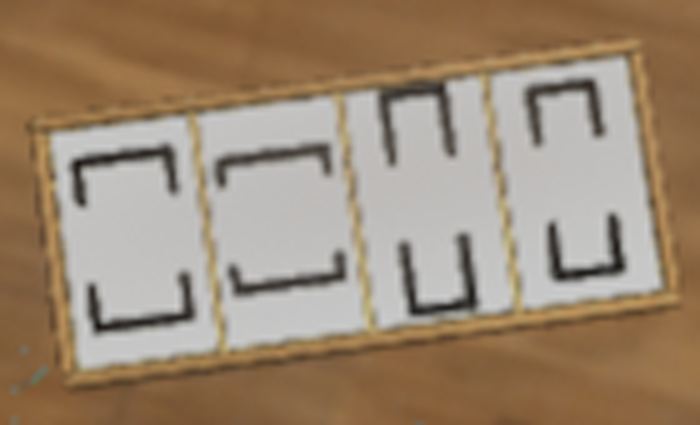

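```bash
python3 - <<'E'
from h import *
c=env.read_camera("top"); im=c["image"]
hs=cv2.cvtColor(im,cv2.COLOR_RGB2HSV)
for k in blobs(c,(78,120,60),(118,255,255),200 and 100)[:]:
    u=k.mean(0)[0]; z={345:.007,231:.013,170:.005,410:.006}.get(int(round(u[0])))
    if z: print(int(u[0]),[np.round(x,4) for x in pose(c,k,z)])
s=np.zeros(im.shape[:2],np.uint8); s[135:212,200:332]=1
w=((hs[...,2]<90)&(hs[...,1]<130)&(s>0)).astype(np.uint8)
# black wall pixels -> world, cluster along tray
p=np.argwhere(w); P=np.array([ray(c,(u,v),.014)[:2] for v,u in p]).astype(np.float32)
_,lab,cen=cv2.kmeans(P,4,None,(3,50,1e-5),10,cv2.KMEANS_PP_CENTERS)
for i in np.argsort(-cen[:,1]):
    (x,y),wh,a=cv2.minAreaRect(P[lab[:,0]==i]*1000); print("walls",round(x,1),round(y,1),np.round(wh,1),round(a,1),(lab==i).sum())
m=cv2.inRange(hs,(0,0,110),(180,45,255))*s
for k in cv2.findContours(m,cv2.RETR_EXTERNAL,cv2.CHAIN_APPROX_NONE)[0]:
    if cv2.contourArea(k)>500:
        R=np.array([ray(c,q,.009)[:2] for q in k[:,0]],np.float32)*1000; r=cv2.minAreaRect(R);print("white",[np.round(x,1) for x in r])
for k in blobs(c,(60,120,50),(77,255,255)): print("green",k.mean(0),pose(c,k,.006)[0])
E
```

```text
344 [array([ 0.4319, -0.0922]), np.float64(1.2568), np.float64(0.0618), np.float64(0.0271)]
231 [array([0.4476, 0.169 ]), np.float64(0.2446), np.float64(0.0486), np.float64(0.0323)]
169 [array([0.4378, 0.3126]), np.float64(2.7622), np.float64(0.0854), np.float64(0.0119)]
409 [array([ 0.5402, -0.2466]), np.float64(0.2806), np.float64(0.0709), np.float64(0.0135)]
walls 581.5 193.5 [110.3  48.8] 10.1 101
walls 587.4 124.3 [99.9 51.3] 8.5 72
walls 656.4 28.3 [ 35.  101.1] 5.3 86
walls 582.8 17.3 [ 33.6 101.5] 8.1 109
white [array([594.6, 195.9]), array([115.1,  65.9]), np.float64(8.4)]
white [array([604.5, 126.6]), array([114.8,  65.8]), np.float64(8.2)]
white [array([614.5,  57.5]), array([115. ,  66.1]), np.float64(8.4)]
white [array([624.6, -12.1]), array([115. ,  66.6]), np.float64(8.3)]
green [[120.90384615 212.61538462]] [0.51033429 0.4287044 ]
green [[184.86153846  30.75384615]] [0.96438416 0.29330081]
```

```bash
cat > d.py <<'E'
import sys; from h import *
from scipy.spatial.transform import Rotation as Ro
def delta(x,y,z,yaw):
    s=env.get_state(); q=s["orientation"]; R=Ro.from_quat(np.r_[q[1:],q[0]])
    Y=np.array([np.cos(yaw),np.sin(yaw),0]); Z=np.array([0,0,-1.]); T=Ro.from_matrix(np.c_[np.cross(Y,Z),Y,Z])
    r=(R.inv()*T).as_rotvec(); d=R.inv().apply(np.array([x,y,z])-s["tcp_pos"])
    print("d",np.round(d,4),"r",np.round(r,3),"rows",np.round(np.linalg.norm(d)/.0625,1),np.round(np.linalg.norm(r)/.188,1),"j6",round(s["joint_pos"][5],2),"t",round(s["clock"],2))
if __name__=="__main__": delta(*map(float,sys.argv[1:5]))
E
python3 d.py .4378 .3126 .09 1.191
```

```text
d [-0.2636 -0.1056  0.141 ] r [-0.001 -0.    -0.059] rows 5.1 0.3 j6 1.43 t 0.2
```

```bash
python3 nudge.py '[[-0.264,-0.106,0.141,0,0,-0.059],[-0.264,-0.106,0.141,0,0,-0.059],[-0.264,-0.106,0.141,0,0,-0.059],[-0.264,-0.106,0.141,0,0,-0.059],[-0.264,-0.106,0.141,0,0,-0.059],[-0.264,-0.106,0.141,0,0,-0.059],[-0.264,-0.106,0.141,0,0,-0.059],[-0.264,-0.106,0.141,0,0,-0.059]]' 0.05 40; python3 d.py .4378 .3126 .026 1.191; python3 - <<'E'
from h import *
c=env.read_camera("wrist"); cv2.imwrite("pics/w1.png",c["image"][:,:,::-1])
E
```

```text
clock: 1.2
tcp_pos: [0.4379, 0.3136, 0.0913]
orientation: [0.0, 0.188, 0.982, 0.0]
wrist_force: [0.1, 0.2, -0.7]
finger_gap: 0.0498
grip_force: 0.0
d [-0.0002 -0.001   0.0653] r [0.001 0.    0.002] rows 1.0 0.0 j6 0.85 t 1.2
```

View pics/w1.png

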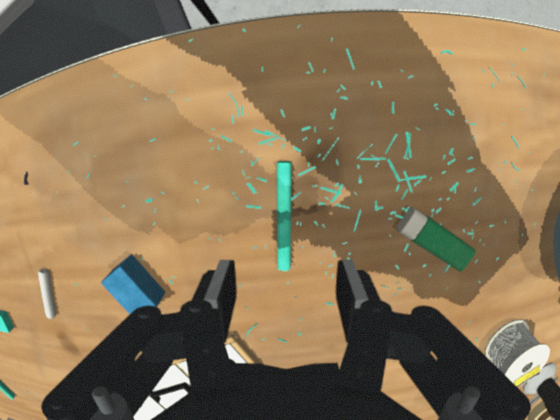

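The wrist view shows the long rod upright at (285,160–270), centred between the open fingers and parallel to the pads; lighter clear at (435,240). Descend and grip.

```bash
python3 nudge.py '[[0,-0.001,0.05,0,0,0.002],[0,-0.001,0.065,0,0,0.002],[0,-0.001,0.065,0,0,0.002]]'; python3 nudge.py '[[0,0,0,0,0,0],[0,0,0,0,0,0],[0,0,0,0,0,0],[0,0,0,0,0,0]]' 0 40;  python3 nudge.py '[[0,0,-0.05,0,0,0],[0,0,-0.07,0,0,0],[0,0,-0.07,0,0,0]]'; python3 d.py .6145 .0573 .09 1.717
```

```text
clock: 1.62
tcp_pos: [0.4366, 0.3117, 0.025]
orientation: [-0.001, 0.189, 0.982, -0.001]
wrist_force: [0.4, 0.6, 0.3]
finger_gap: 0.0499
grip_force: 0.0
clock: 2.12
tcp_pos: [0.4382, 0.3116, 0.026]
orientation: [0.0, 0.19, 0.982, 0.0]
wrist_force: [-0.6, 0.3, -0.4]
finger_gap: -0.0001
grip_force: 0.0
clock: 2.5
tcp_pos: [0.4393, 0.3122, 0.0973]
orientation: [0.002, 0.19, 0.982, 0.001]
wrist_force: [0.9, 0.8, 0.5]
finger_gap: -0.0002
grip_force: 0.0
d [-0.2575 -0.1712  0.0075] r [ 0.002  0.003 -0.528] rows 4.9 2.8 j6 0.85 t 2.5
```

```bash
python3 - <<'E'
from h import *
c=env.read_camera("wrist"); cv2.imwrite("pics/w2.png",c["image"][:,:,::-1]); print(c["K"],-c["R"].T@c["t"],c["R"])
c=env.read_camera("side"); cv2.imwrite("pics/s2.png",cv2.resize(c["image"][150:300,150:350,::-1],None,fx=4,fy=4))
E
```

```text
[[325.1922621    0.         285.66485868]
 [  0.         325.1922621  209.08497426]
 [  0.           0.           1.        ]] [0.36395436 0.34197582 0.24060486] [[ 0.37286375  0.92788145  0.00293761]
 [ 0.87882228 -0.35416192  0.31975106]
 [ 0.29773147 -0.11664194 -0.94749703]]
```

View pics/w2.png

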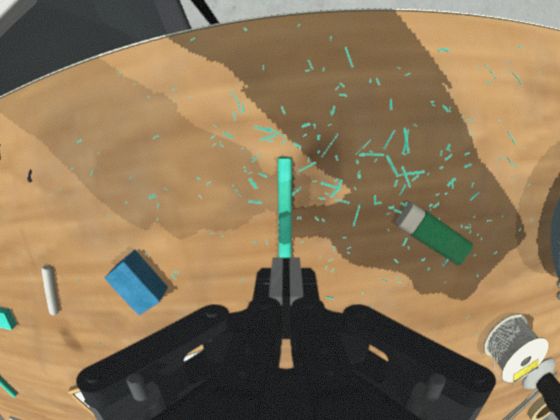

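View pics/s2.png

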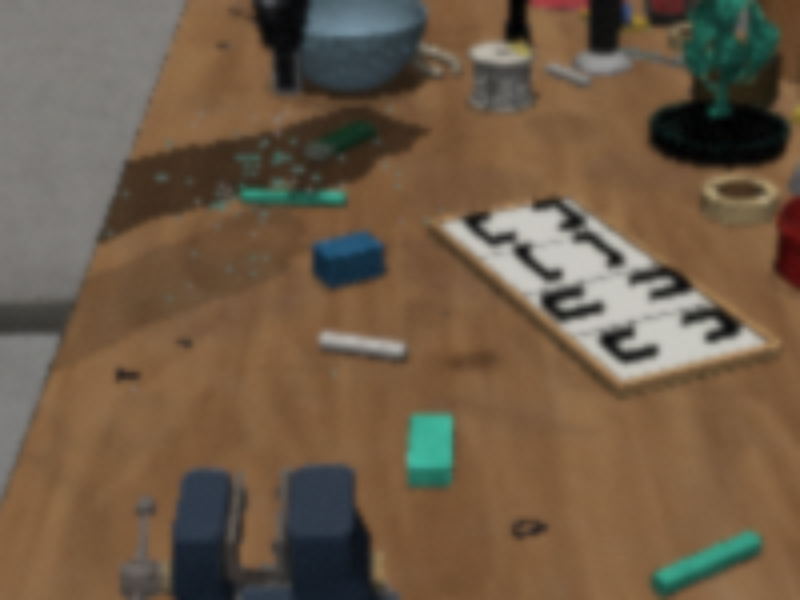

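```bash
cat >> h.py <<'E'
def fray(c,uv,z):
    K,R,t=c["K"],c["R"],c["t"]; e=(np.array(uv,float)-K[:2,2]); r=np.hypot(*e); th=r/K[0,0]
    d=np.r_[np.sin(th)*e/max(r,1e-9),np.cos(th)]; d=R.T@d; C=-R.T@t
    return C+d*(z-C[2])/d[2]
def fproj(c,X):
    p=c["R"]@np.array(X)+c["t"]; a=np.hypot(p[0],p[1]); th=np.arctan2(a,p[2]); return c["K"][:2,2]+c["K"][0,0]*th*p[:2]/a
E
python3 - <<'E'
from h import *
s=env.get_state(); p=s["tcp_pos"]; q=s["orientation"]; print(p,q)
c=env.read_camera("wrist")
print("tip",fproj(c,p-[0,0,.022]),"ground",fproj(c,[p[0],p[1],.005]))
for k in blobs(c,(78,120,60),(118,255,255),300):
    u=k[:,0]; P=np.array([fray(c,x,.006)[:2] for x in u],np.float32)*1000; print(u.mean(0).round(),[np.round(x,1) for x in cv2.minAreaRect(P)])
c=env.read_camera("side")
for k in blobs(c,(75,120,60),(118,255,255),40): print("side",k.mean(0).round(),[np.round(x,4) for x in pose(c,k,.005)])
c=env.read_camera("top")
for k in blobs(c,(78,120,60),(118,255,255),100)[:4]: print("top",k.mean(0).round(),[np.round(x,4) for x in pose(c,k,.005)])
E
```

```text
[0.43758498 0.3112933  0.09489766] [-1.97625417e-04  1.89797516e-01  9.81823226e-01 -1.29200364e-04]
tip [285.77534215 251.62033746] ground [285.7983673  212.38132409]
[138. 285.] [array([454. , 159.5]), array([50.3, 49.9]), np.float64(13.6)]
[287. 208.] [array([437.3, 313.4]), array([11.7, 78.7]), np.float64(68.5)]
side [[326. 290.]] [array([ 0.5429, -0.2467]), np.float64(0.2973), np.float64(0.0754), np.float64(0.0181)]
side [[257. 262.]] [array([ 0.4348, -0.0911]), np.float64(1.2571), np.float64(0.074), np.float64(0.0262)]
side [[237. 213.]] [array([0.458 , 0.1939]), np.float64(1.5396), np.float64(0.0616), np.float64(0.0487)]
side [[332. 160.]] [array([0.9653, 0.5812]), np.float64(0.8869), np.float64(0.2489), np.float64(0.1072)]
side [[332. 150.]] [array([1.0334, 0.7171]), np.float64(1.0481), np.float64(0.1662), np.float64(0.0342)]
side [[ 88. 111.]] [array([-0.064 ,  1.9503]), np.float64(1.6566), np.float64(0.3774), np.float64(0.0356)]
top [[345. 248.]] [array([ 0.432 , -0.0925]), np.float64(1.2568), np.float64(0.0619), np.float64(0.0271)]
top [[231. 240.]] [array([0.4483, 0.1696]), np.float64(0.2446), np.float64(0.0489), np.float64(0.0325)]
top [[410. 202.]] [array([ 0.5403, -0.2468]), np.float64(0.2753), np.float64(0.0709), np.float64(0.0136)]
top [[20. 64.]] [array([0.8761, 0.6942]), np.float64(1.1711), np.float64(0.0644), np.float64(0.049)]
```

```bash
python3 nudge.py '[[0,0,0,0,0,0],[0,0,0,0,0,0],[0,0,0.04,0,0,0],[0,0,0.066,0,0,0],[0,0,0.073,0,0,0],[0,0,0.073,0,0,0]]' 0.03 40;python3 d.py .4375 .313 .02 1.191; python3 - <<'E'
from h import *
c=env.read_camera("wrist"); cv2.imwrite("pics/w3.png",cv2.resize(c["image"][140:340,180:400,::-1],None,fx=2.5,fy=2.5))
E
```

```text
clock: 3.5
tcp_pos: [0.4379, 0.3115, 0.0225]
orientation: [-0.0, 0.19, 0.982, -0.0]
wrist_force: [0.4, -0.9, 0.6]
finger_gap: 0.0301
grip_force: 0.0
d [0.0009 0.0013 0.0025] r [-0.    -0.    -0.002] rows 0.0 0.0 j6 0.85 t 3.5
```

View pics/w3.png

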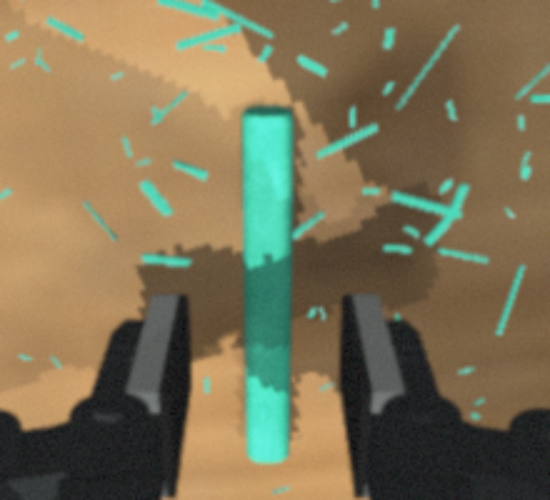

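The picture shows the rod (268,110–460 in the crop) between the pads, but the tips (row ~300) seem well above the desk. I'll close first, then step down if it misses.

```bash
python3 nudge.py '[[0,0,0.003,0,0,0],[0,0,0.003,0,0,0],[0,0,0.003,0,0,0],[0,0,0.003,0,0,0]]' 0 40
```

```text
clock: 4.05
tcp_pos: [0.438, 0.3116, 0.0197]
orientation: [0.0, 0.19, 0.982, 0.0]
wrist_force: [0.1, 0.2, -0.1]
finger_gap: 0.0002
grip_force: 0.0
```

```bash
for i in 1 2 3; do python3 nudge.py '[[0,0,0.002,0,0,0],[0,0,0.002,0,0,0]]' | grep -E "tcp_pos|force"; done; python3 - <<'E'
from h import *
c=env.read_camera("wrist"); cv2.imwrite("pics/w4.png",cv2.resize(c["image"][140:340,180:400,::-1],None,fx=2.5,fy=2.5))
E
```

```text
tcp_pos: [0.4377, 0.3114, 0.0173]
wrist_force: [-0.0, 0.6, 0.6]
grip_force: 0.0
tcp_pos: [0.4378, 0.3114, 0.0153]
wrist_force: [0.1, -0.1, -0.5]
grip_force: 0.0
tcp_pos: [0.4378, 0.3115, 0.0133]
wrist_force: [0.3, 0.2, -0.5]
grip_force: 0.0
```

View pics/w4.png

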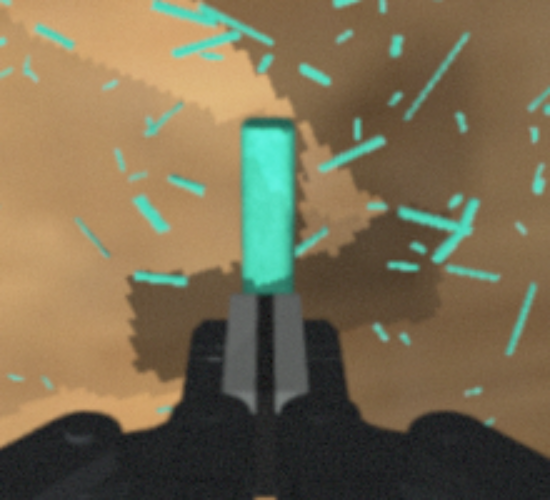

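```bash
for i in 1 2 3; do python3 nudge.py '[[0,0,0.002,0,0,0],[0,0,0.002,0,0,0]]' | grep -E "tcp_pos|force"; done
```

```text
tcp_pos: [0.4378, 0.3115, 0.0113]
wrist_force: [0.0, 0.7, 0.7]
grip_force: 0.0
tcp_pos: [0.4382, 0.3118, 0.0106]
wrist_force: [-3.0, -0.7, 8.9]
grip_force: 4.4
tcp_pos: [0.4383, 0.3121, 0.0105]
wrist_force: [-6.6, -3.6, 23.2]
grip_force: 11.7
```

Contact is at TCP z≈0.0107 on the rod's top (10 mm), so the shut tips really stand only ~1 mm ahead of the reported TCP: I'll use that offset from here on.

```bash
python3 nudge.py '[[0,0,-0.015,0,0,0],[0,0,-0.015,0,0,0],[0,0,-0.015,0,0,0],[0,0,-0.015,0,0,0]]' 0.03 40;python3 d.py .4378 .3126 .003 1.191; python3 - <<'E'
from h import *
c=env.read_camera("wrist")
for k in blobs(c,(78,120,60),(118,255,255),300):
    u=k[:,0]; P=np.array([fray(c,x,.006)[:2] for x in u],np.float32)*1000; print(u.mean(0).round(),[np.round(x,1) for x in cv2.minAreaRect(P)])
E
```

```text
clock: 6.1
tcp_pos: [0.4375, 0.3113, 0.0218]
orientation: [-0.0, 0.19, 0.982, -0.0]
wrist_force: [0.2, -0.5, 0.1]
finger_gap: 0.0297
grip_force: 0.0
d [0.0002 0.0013 0.0188] r [-0.001 -0.001 -0.002] rows 0.3 0.0 j6 0.85 t 6.1
[ 95. 330.] [array([447.3, 153. ]), array([34. , 63.1]), np.float64(17.9)]
[288. 252.] [array([442.2, 313.3]), array([15.8, 88.7]), np.float64(67.7)]
```

```bash
python3 nudge.py '[[0,0.001,0.012,0,0,0],[0,0.001,0.016,0,0,0],[0,0.001,0.018,0,0,0],[0,0.001,0.018,0,0,0]]'; python3 nudge.py '[[0,0,0,0,0,0],[0,0,0,0,0,0],[0,0,0,0,0,0]]' 0 40
```

```text
clock: 6.65
tcp_pos: [0.4381, 0.3124, 0.0042]
orientation: [-0.0, 0.19, 0.982, -0.0]
wrist_force: [-0.7, 0.1, -0.2]
finger_gap: 0.0297
grip_force: 0.0
clock: 7.02
tcp_pos: [0.4385, 0.3126, 0.0048]
orientation: [0.0, 0.19, 0.982, 0.0]
wrist_force: [0.5, 0.0, 1.4]
finger_gap: 0.0081
grip_force: 39.9
```

```bash
python3 nudge.py '[[0,0,-0.045,0,0,0],[0,0,-0.045,0,0,0],[0,0,-0.045,0,0,0]]'; python3 d.py .6145 .0573 .05 1.717;
```

```text
clock: 7.4
tcp_pos: [0.4383, 0.3124, 0.0495]
orientation: [0.0, 0.19, 0.982, 0.0]
wrist_force: [-0.7, 0.4, -0.8]
finger_gap: 0.0087
grip_force: 39.7
d [-0.2586 -0.1711 -0.0005] r [ 0.     0.    -0.528] rows 5.0 2.8 j6 0.85 t 7.4
```

```bash
python3 nudge.py '[[-0.05,-0.033,0,0,0,-0.1],[-0.1,-0.066,0,0,0,-0.25],[-0.155,-0.1,0,0,0,-0.4],[-0.2,-0.132,0,0,0,-0.528],[-0.24,-0.159,0,0,0,-0.528],[-0.259,-0.171,0,0,0,-0.528],[-0.259,-0.171,0,0,0,-0.528],[-0.259,-0.171,0,0,0,-0.528]]'; python3 d.py .6145 .0573 .015 1.717; python3 - <<'E'
from h import *
c=env.read_camera("wrist"); cv2.imwrite("pics/w5.png",c["image"][:,:,::-1])
E
```

```text
clock: 8.4
tcp_pos: [0.6134, 0.0585, 0.0487]
orientation: [-0.001, -0.074, 0.997, 0.0]
wrist_force: [-0.1, -0.1, 0.1]
finger_gap: 0.0083
grip_force: 39.7
d [-0.001  -0.0013  0.0337] r [ 0.001 -0.002  0.001] rows 0.5 0.0 j6 -0.18 t 8.4
```

View pics/w5.png

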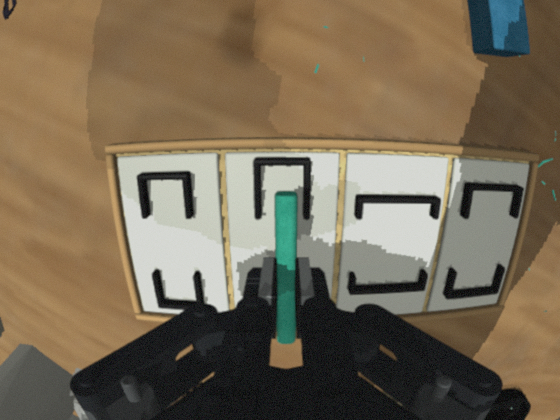

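The rod at (286,193–340) hangs level, parallel with and centred over its pocket (walls at 258–308). Lower and release.

```bash
python3 nudge.py '[[-0.001,-0.001,0.02,0,-0.001,0],[-0.001,-0.001,0.032,0,-0.001,0],[-0.001,-0.001,0.0345,0,-0.001,0],[-0.001,-0.001,0.0345,0,-0.001,0]]'; python3 nudge.py '[[0,0,0,0,0,0],[0,0,0,0,0,0],[0,0,-0.03,0,0,0],[0,0,-0.05,0,0,0],[0,0,-0.05,0,0,0]]' 0.03; python3 d.py .5402 -.2466 .05 1.85; python3 - <<'E'
from h import *
c=env.read_camera("top"); s=c["image"].copy()
for k in blobs(c,(78,100,60),(118,255,255),100)[:5]: print("top",k.mean(0).round(),[np.round(x,4) for x in pose(c,k,.014)])
E
```

```text
clock: 8.95
tcp_pos: [0.6158, 0.0569, 0.0151]
orientation: [0.0, -0.073, 0.997, 0.0]
wrist_force: [-0.3, -0.3, -0.4]
finger_gap: 0.0087
grip_force: 39.7
clock: 9.57
tcp_pos: [0.6178, 0.0563, 0.0671]
orientation: [0.003, -0.073, 0.997, -0.0]
wrist_force: [0.9, -0.7, -0.6]
finger_gap: 0.0305
grip_force: 0.0
d [ 0.1209 -0.2883  0.0167] r [-0.001  0.005 -0.133] rows 5.0 0.7 j6 -0.18 t 9.57
top [[346. 248.]] [array([ 0.4312, -0.0946]), np.float64(1.1886), np.float64(0.0599), np.float64(0.0301)]
top [[410. 202.]] [array([ 0.5387, -0.2445]), np.float64(0.2775), np.float64(0.0704), np.float64(0.0135)]
top [[20. 64.]] [array([0.8721, 0.6898]), np.float64(1.1614), np.float64(0.0644), np.float64(0.0491)]
top [[162.  67.]] [array([0.8663, 0.3449]), np.float64(1.4444), np.float64(0.0978), np.float64(0.0972)]
```

```bash
python3 nudge.py '[[0.024,-0.057,0,0,0,-0.05],[0.048,-0.114,0,0,0,-0.1],[0.072,-0.171,0.005,0,0,-0.132],[0.096,-0.229,0.01,0,0,-0.132],[0.121,-0.288,0.015,0,0,-0.132],[0.121,-0.288,0.015,0,0,-0.132],[0.121,-0.288,0.015,0,0,-0.132],[0.121,-0.288,0.015,0,0,-0.132]]' 0.035; python3 d.py .5402 -.2466 .005 1.85; python3 - <<'E'
from h import *
c=env.read_camera("wrist"); cv2.imwrite("pics/w6.png",c["image"][:,:,::-1])
c=env.read_camera("top")
for k in blobs(c,(78,100,60),(118,255,255),60): print("top",k.mean(0).round(),[np.round(x,4) for x in pose(c,k,.014)])
E
```

```text
clock: 10.62
tcp_pos: [0.5383, -0.2446, 0.0494]
orientation: [0.0, -0.14, 0.99, 0.001]
wrist_force: [-0.0, 0.3, -0.2]
finger_gap: 0.0347
grip_force: 0.0
d [-0.0013 -0.0025  0.0444] r [0.001 0.    0.001] rows 0.7 0.0 j6 -0.84 t 10.62
top [[345. 248.]] [array([ 0.4317, -0.0915]), np.float64(1.2592), np.float64(0.0621), np.float64(0.0278)]
top [[231. 240.]] [array([0.448 , 0.1689]), np.float64(0.274), np.float64(0.0488), np.float64(0.0325)]
top [[ 48. 189.]] [array([0.5636, 0.6016]), np.float64(1.645), np.float64(0.0487), np.float64(0.024)]
top [[280. 169.]] [array([0.6131, 0.0571]), np.float64(0.1431), np.float64(0.0851), np.float64(0.0106)]
top [[20. 64.]] [array([0.8721, 0.6896]), np.float64(1.1761), np.float64(0.0648), np.float64(0.0494)]
top [[162.  67.]] [array([0.8662, 0.3449]), np.float64(1.4607), np.float64(0.0978), np.float64(0.0975)]
```

View pics/w6.png

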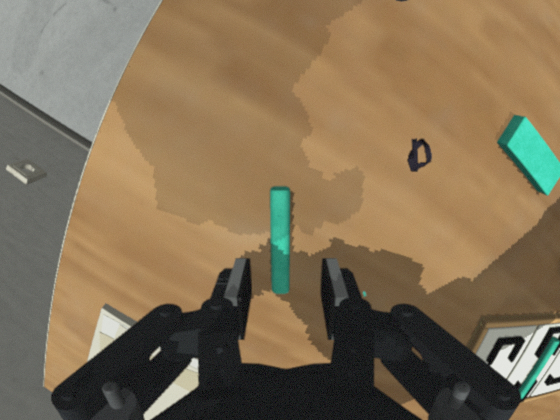

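Long rod lies in its pocket at (0.613,0.057), yaw 0.143 – good. The short rod (281,187–293) is centred between the pads.

```bash
python3 nudge.py '[[-0.001,-0.0025,0.03,0,0,0],[-0.001,-0.0025,0.042,0,0,0],[-0.001,-0.0025,0.045,0,0,0],[-0.001,-0.0025,0.045,0,0,0]]'; python3 nudge.py '[[0,0,0,0,0,0],[0,0,0,0,0,0],[0,0,0,0,0,0]]' 0 40; python3 nudge.py '[[0,0,-0.045,0,0,0],[0,0,-0.045,0,0,0],[0,0,-0.045,0,0,0]]'; python3 d.py .6246 -.0122 .05 1.717
```

```text
clock: 11.22
tcp_pos: [0.5402, -0.248, 0.0052]
orientation: [0.001, -0.139, 0.99, 0.0]
wrist_force: [0.2, -0.9, 0.9]
finger_gap: 0.0348
grip_force: 0.0
clock: 11.6
tcp_pos: [0.5405, -0.2486, 0.0058]
orientation: [0.001, -0.139, 0.99, -0.0]
wrist_force: [-0.0, 0.0, 5.3]
finger_gap: 0.01
grip_force: 40.9
clock: 11.98
tcp_pos: [0.5398, -0.2483, 0.0497]
orientation: [0.001, -0.139, 0.99, 0.0]
wrist_force: [-1.1, 0.2, -0.3]
finger_gap: 0.0103
grip_force: 40.2
d [-1.464e-01  2.037e-01 -2.000e-04] r [-0.     0.001  0.132] rows 4.0 0.7 j6 -0.84 t 11.97
```

```bash
python3 nudge.py '[[-0.036,0.05,0,0,0,0.05],[-0.072,0.1,0,0,0,0.1],[-0.108,0.15,0,0,0,0.132],[-0.146,0.204,0,0,0,0.132],[-0.146,0.204,0,0,0,0.132],[-0.146,0.204,0,0,0,0.132],[-0.146,0.204,0,0,0,0.132]]'; python3 d.py .6246 -.0122 .0155 1.717
```

```text
clock: 12.85
tcp_pos: [0.6234, -0.0133, 0.0492]
orientation: [-0.0, -0.072, 0.997, 0.0]
wrist_force: [0.0, 0.2, -1.1]
finger_gap: 0.0103
grip_force: 40.2
d [-0.0013  0.0009  0.0337] r [ 0.    -0.001 -0.002] rows 0.5 0.0 j6 -0.29 t 12.85
```

```bash
python3 nudge.py '[[-0.001,0.001,0.02,0,0,0],[-0.001,0.001,0.031,0,0,0],[-0.001,0.001,0.034,0,0,0],[-0.001,0.001,0.034,0,0,0]]'; python3 nudge.py '[[0,0,0,0,0,0],[0,0,0,0,0,0],[0,0,-0.03,0,0,0],[0,0,-0.05,0,0,0],[0,0,-0.05,0,0,0]]' 0.03; python3 d.py .4319 -.0922 .05 2.828
```

```text
clock: 13.35
tcp_pos: [0.625, -0.0114, 0.016]
orientation: [0.0, -0.073, 0.997, 0.0]
wrist_force: [-0.3, 0.8, 0.0]
finger_gap: 0.0099
grip_force: 40.2
clock: 13.98
tcp_pos: [0.6269, -0.011, 0.0682]
orientation: [0.003, -0.073, 0.997, -0.0]
wrist_force: [-0.9, 0.5, -0.1]
finger_gap: 0.03
grip_force: 0.0
d [ 0.2048 -0.0519  0.0171] r [-0.004  0.004 -1.111] rows 3.4 5.9 j6 -0.29 t 13.97
```

```bash
python3 nudge.py '[[0.034,-0.009,0,0,0,-0.16],[0.07,-0.018,0,0,0,-0.34],[0.105,-0.027,0,0,0,-0.52],[0.14,-0.036,0.005,0,0,-0.7],[0.175,-0.044,0.01,0,0,-0.88],[0.205,-0.052,0.016,0,0.003,-1.06],[0.205,-0.052,0.016,0,0.003,-1.111],[0.205,-0.052,0.016,0,0.003,-1.111]]' 0.05; python3 d.py .4319 -.0922 .005 2.828; python3 - <<'E'
from h import *
c=env.read_camera("wrist"); cv2.imwrite("pics/w7.png",c["image"][:,:,::-1])
c=env.read_camera("top")
for k in blobs(c,(78,100,60),(118,255,255),60): print("top",k.mean(0).round(),[np.round(x,4) for x in pose(c,k,.014)])
E
```

```text
clock: 14.98
tcp_pos: [0.4293, -0.0922, 0.0492]
orientation: [-0.001, -0.588, 0.809, -0.0]
wrist_force: [0.0, -0.2, 0.6]
finger_gap: 0.0503
grip_force: 0.0
d [-0.0008 -0.0026  0.0442] r [ 0.001 -0.002 -0.001] rows 0.7 0.0 j6 -1.65 t 14.97
top [[231. 240.]] [array([0.4481, 0.1694]), np.float64(0.2455), np.float64(0.0484), np.float64(0.0325)]
top [[ 48. 189.]] [array([0.5636, 0.6016]), np.float64(1.645), np.float64(0.0487), np.float64(0.024)]
top [[280. 169.]] [array([0.6133, 0.0571]), np.float64(0.1438), np.float64(0.0851), np.float64(0.0106)]
top [[309. 165.]] [array([ 0.6243, -0.0105]), np.float64(0.1413), np.float64(0.0706), np.float64(0.0126)]
top [[20. 64.]] [array([0.8721, 0.6897]), np.float64(1.1524), np.float64(0.0646), np.float64(0.0493)]
top [[161.  67.]] [array([0.8663, 0.3448]), np.float64(1.4433), np.float64(0.0978), np.float64(0.0972)]
```

View pics/w7.png

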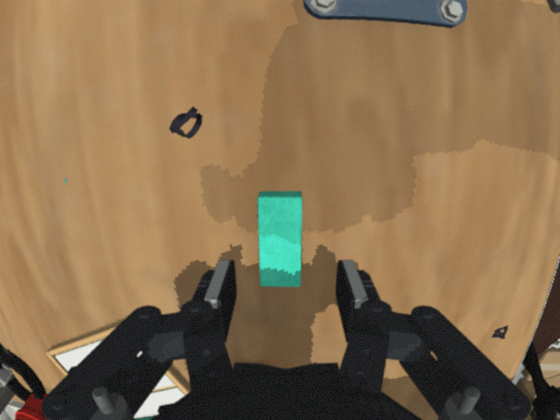

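Short rod rests at (0.624,−0.0105), yaw 0.141 – good. The slab (259–301,192–286) lies between the pads, square to them.

```bash
python3 nudge.py '[[-0.001,-0.0026,0.03,0,0,0],[-0.001,-0.0026,0.042,0,0,0],[-0.001,-0.0026,0.045,0,0,0],[-0.001,-0.0026,0.045,0,0,0]]'; python3 nudge.py '[[0,0,0,0,0,0],[0,0,0,0,0,0],[0,0,0,0,0,0]]' 0 40; python3 nudge.py '[[0,0,-0.045,0,0,0],[0,0,-0.045,0,0,0],[0,0,-0.045,0,0,0]]'; python3 d.py .5945 .196 .055 1.717
```

```text
clock: 15.58
tcp_pos: [0.4327, -0.0921, 0.0049]
orientation: [-0.001, -0.588, 0.809, -0.0]
wrist_force: [0.3, -1.1, 0.1]
finger_gap: 0.0497
grip_force: 0.0
clock: 15.95
tcp_pos: [0.4334, -0.0924, 0.0056]
orientation: [-0.0, -0.588, 0.809, -0.001]
wrist_force: [-0.6, 0.7, 6.0]
finger_gap: 0.0252
grip_force: 40.0
clock: 16.32
tcp_pos: [0.4326, -0.092, 0.0496]
orientation: [-0.001, -0.588, 0.809, -0.0]
wrist_force: [-0.4, -0.2, -1.2]
finger_gap: 0.0247
grip_force: 39.6
d [-0.3239 -0.0652 -0.006 ] r [-1.000e-03 -2.000e-03  1.111e+00] rows 5.3 5.9 j6 -1.65 t 16.32
```

```bash
python3 nudge.py '[[-0.054,-0.011,-0.006,0,0,0.18],[-0.108,-0.022,-0.006,0,0,0.36],[-0.162,-0.033,-0.006,0,0,0.54],[-0.216,-0.044,-0.006,0,0,0.72],[-0.27,-0.055,-0.006,0,0,0.9],[-0.324,-0.065,-0.006,0,-0.002,1.08],[-0.324,-0.065,-0.006,0,-0.002,1.111],[-0.324,-0.065,-0.006,0,-0.002,1.111]]'; python3 d.py .5945 .196 .0155 1.717; python3 - <<'E'
from h import *
c=env.read_camera("wrist"); cv2.imwrite("pics/w8.png",c["image"][:,:,::-1])
E
```

```text
clock: 17.32
tcp_pos: [0.5931, 0.1965, 0.053]
orientation: [-0.002, -0.074, 0.997, -0.0]
wrist_force: [-0.1, -0.3, -0.9]
finger_gap: 0.0248
grip_force: 39.6
d [-0.0014 -0.0007  0.0375] r [-0.001 -0.003  0.002] rows 0.6 0.0 j6 0.04 t 17.32
```

View pics/w8.png

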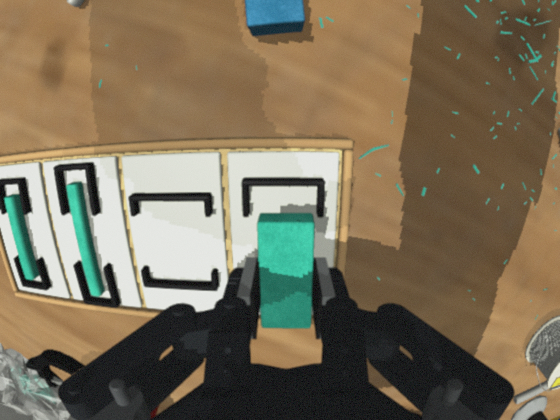

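Slab hangs over its pocket (walls 245–322) and aligned; lower and release.

```bash
python3 nudge.py '[[-0.001,-0.001,0.02,0,-0.002,0.002],[-0.001,-0.001,0.033,0,-0.002,0.002],[-0.001,-0.001,0.0375,0,-0.002,0.002],[-0.001,-0.001,0.0375,0,-0.002,0.002]]'; python3 nudge.py '[[0,0,0,0,0,0],[0,0,0,0,0,0],[0,0,-0.03,0,0,0],[0,0,-0.05,0,0,0],[0,0,-0.05,0,0,0]]' 0.04; python3 d.py .4478 .169 .065 1.816
```

```text
clock: 17.88
tcp_pos: [0.5953, 0.1949, 0.0173]
orientation: [0.001, -0.072, 0.997, -0.0]
wrist_force: [-0.1, 0.4, -1.2]
finger_gap: 0.025
grip_force: 39.6
clock: 18.5
tcp_pos: [0.5972, 0.1957, 0.0699]
orientation: [0.003, -0.072, 0.997, 0.0]
wrist_force: [-0.4, 0.3, 0.3]
finger_gap: 0.0403
grip_force: 0.0
d [ 0.1518 -0.0049  0.0038] r [-0.001  0.007 -0.101] rows 2.4 0.5 j6 0.04 t 18.5
```

Block: 26 mm tall, so grip with TCP around z 0.008.

```bash
python3 nudge.py '[[0.05,-0.002,0,0,0,-0.05],[0.1,-0.004,0,0,0.005,-0.1],[0.152,-0.005,0.004,0,0.005,-0.101],[0.152,-0.005,0.004,0,0.005,-0.101],[0.152,-0.005,0.004,0,0.005,-0.101],[0.152,-0.005,0.004,0,0.005,-0.101]]' 0.06; python3 d.py .4478 .169 .009 1.816; python3 - <<'E'
from h import *
c=env.read_camera("wrist"); cv2.imwrite("pics/w9.png",c["image"][:,:,::-1])
c=env.read_camera("top")
for k in blobs(c,(78,100,60),(118,255,255),60): print("top",k.mean(0).round(),[np.round(x,4) for x in pose(c,k,.014)])
E
```

```text
clock: 19.25
tcp_pos: [0.4476, 0.1687, 0.0636]
orientation: [-0.0, -0.122, 0.993, -0.0]
wrist_force: [-0.3, 0.2, 1.0]
finger_gap: 0.0599
grip_force: 0.0
d [-0.0003  0.0002  0.0546] r [-0.001 -0.001 -0.   ] rows 0.9 0.0 j6 -0.05 t 19.25
top [[418. 319.]] [array([ 0.2732, -0.2509]), np.float64(1.2708), np.float64(0.0634), np.float64(0.0263)]
top [[397. 303.]] [array([ 0.3092, -0.2082]), np.float64(0.2427), np.float64(0.0475), np.float64(0.0307)]
top [[ 48. 189.]] [array([0.5636, 0.6016]), np.float64(1.645), np.float64(0.0487), np.float64(0.024)]
top [[220. 169.]] [array([0.6136, 0.2001]), np.float64(2.2628), np.float64(0.0321), np.float64(0.0263)]
top [[280. 169.]] [array([0.6133, 0.0571]), np.float64(0.1438), np.float64(0.0851), np.float64(0.0106)]
top [[309. 165.]] [array([ 0.6242, -0.0106]), np.float64(0.1395), np.float64(0.0706), np.float64(0.0123)]
top [[20. 64.]] [array([0.8723, 0.6898]), np.float64(1.1711), np.float64(0.0639), np.float64(0.0487)]
top [[161.  65.]] [array([0.8739, 0.3455]), np.float64(1.5769), np.float64(0.0966), np.float64(0.0763)]
```

View pics/w9.png

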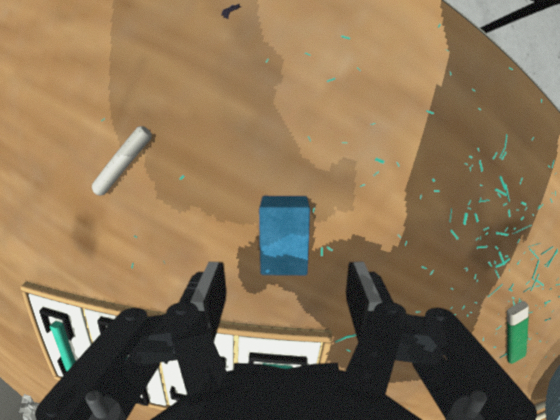

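The block (260–308,198–275) is centred between the pads; tray and look-alikes are clear. Grip it.

```bash
python3 nudge.py '[[0,0,0.03,0,0,0],[0,0,0.05,0,0,0],[0,0,0.0545,0,0,0],[0,0,0.0545,0,0,0]]'; python3 nudge.py '[[0,0,0,0,0,0],[0,0,0,0,0,0],[0,0,0,0,0,0]]' 0 40; python3 nudge.py '[[0,0,-0.05,0,0,0],[0,0,-0.05,0,0,0],[0,0,-0.05,0,0,0]]'; python3 d.py .6045 .1266 .058 1.717
```

```text
clock: 19.85
tcp_pos: [0.4461, 0.1684, 0.0088]
orientation: [-0.001, -0.122, 0.993, -0.0]
wrist_force: [0.4, 0.3, 0.6]
finger_gap: 0.0601
grip_force: 0.0
clock: 20.23
tcp_pos: [0.4467, 0.1686, 0.0098]
orientation: [-0.0, -0.122, 0.992, -0.0]
wrist_force: [-0.0, -0.3, 5.3]
finger_gap: 0.0291
grip_force: 40.9
clock: 20.6
tcp_pos: [0.4457, 0.1685, 0.0588]
orientation: [-0.001, -0.122, 0.992, -0.0]
wrist_force: [-0.2, 0.3, -0.1]
finger_gap: 0.0294
grip_force: 40.3
d [-0.1439 -0.0792  0.0005] r [-0.001 -0.002  0.099] rows 2.6 0.5 j6 -0.05 t 20.6
```

```bash
python3 nudge.py '[[-0.05,-0.026,0,0,0,0.05],[-0.1,-0.053,0,0,-0.002,0.099],[-0.143,-0.079,0,0,-0.002,0.099],[-0.143,-0.079,0,0,-0.002,0.099],[-0.143,-0.079,0,0,-0.002,0.099],[-0.143,-0.079,0,0,-0.002,0.099]]'; python3 d.py .6035 .1266 .0195 1.717
```

```text
clock: 21.35
tcp_pos: [0.6017, 0.127, 0.0577]
orientation: [-0.002, -0.073, 0.997, -0.0]
wrist_force: [0.5, 0.5, 0.1]
finger_gap: 0.0294
grip_force: 40.3
d [-0.0019 -0.0006  0.0381] r [-0.    -0.003  0.001] rows 0.6 0.0 j6 -0.07 t 21.35
```

```bash
python3 nudge.py '[[-0.001,-0.001,0.02,0,-0.002,0],[-0.001,-0.001,0.034,0,-0.002,0],[-0.001,-0.001,0.0385,0,-0.002,0],[-0.001,-0.001,0.0385,0,-0.002,0]]'; python3 nudge.py '[[0,0,0,0,0,0],[0,0,0,0,0,0],[0,0,-0.03,0,0,0],[0,0,-0.06,0,0,0],[0,0,-0.06,0,0,0]]' 0.045;  python3 nudge.py '[[0.06,0,-0.09,0,0,0],[0.12,0,-0.12,0,0,0],[0.18,0,-0.15,0,0,0],[0.2,0,-0.15,0,0,0],[0.2,0,-0.15,0,0,0],[0.2,0,-0.15,0,0,0]]'; python3 - <<'E'
from h import *
s=env.get_state(); print(s["qvel"].round(3) if hasattr(s["qvel"],"round") else s["qvel"])
c=env.read_camera("top")
P={"slab":(.5945,.196,.016),"block":(.6045,.1266,.022),"long":(.6145,.0573,.014),"short":(.6246,-.0122,.015)}
for k in blobs(c,(78,100,60),(118,255,255),60):
    u=k.mean(0)[0]
    if 200<u[0]<335:
        for n,p in P.items():
            q=pose(c,k,p[2])
            if np.hypot(*(q[0]-p[:2]))<.03: 
                e=q[0]-p[:2]; a=.146; print(n,"y",np.round(e@[np.cos(a),np.sin(a)],4),"x",np.round(e@[np.sin(a),-np.cos(a)],4),[np.round(x,4) for x in q[1:]])
for k in blobs(c,(60,120,50),(77,255,255)): print("green",pose(c,k,.006)[0])
cv2.imwrite("pics/top9.png",cv2.resize(c["image"][130:280,100:430,::-1],None,fx=2.4,fy=2.4,interpolation=cv2.INTER_CUBIC))
E
```

```text
clock: 21.85
tcp_pos: [0.6044, 0.1258, 0.0199]
orientation: [0.0, -0.073, 0.997, -0.0]
wrist_force: [0.3, -0.4, -0.2]
finger_gap: 0.0292
grip_force: 40.4
clock: 22.48
tcp_pos: [0.6071, 0.1259, 0.0831]
orientation: [0.004, -0.073, 0.997, -0.0]
wrist_force: [-0.0, 0.3, -0.3]
finger_gap: 0.0451
grip_force: 0.0
clock: 23.22
tcp_pos: [0.407, 0.0966, 0.2296]
orientation: [0.001, -0.073, 0.997, -0.0]
wrist_force: [0.8, 0.9, 0.2]
finger_gap: 0.045
grip_force: 0.0
[ 0.001  0.044  0.017 -0.011 -0.     0.001]
slab y 0.0086 x 0.0 [np.float64(0.1657), np.float64(0.0452), np.float64(0.0283)]
block y 0.0022 x -0.0002 [np.float64(0.1616), np.float64(0.0469), np.float64(0.0287)]
long y 0.0071 x 0.0 [np.float64(0.146), np.float64(0.0707), np.float64(0.0096)]
short y -0.0003 x -0.0018 [np.float64(0.1413), np.float64(0.0705), np.float64(0.0126)]
green [0.51041093 0.42870722]
green [0.96430286 0.29335539]
```

View pics/top9.png

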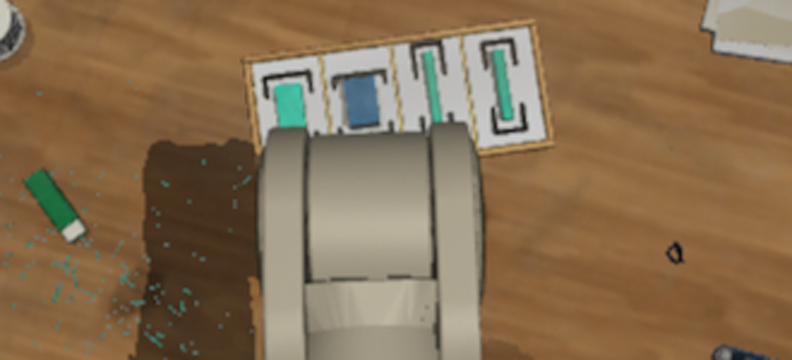

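The arm hides the lower ends of slab and long rod; I'll move it aside and re-measure.

```bash
python3 nudge.py '[[0,0.06,0,0,0,0],[0,0.12,0,0,0,0],[0,0.18,0,0,0,0],[0,0.24,0,0,0,0],[0,0.3,0,0,0,0],[0,0.36,0,0,0,0],[0,0.36,0,0,0,0],[0,0.36,0,0,0,0]]'; python3 - <<'E'
from h import *
c=env.read_camera("top")
P={"slab":(.5945,.196,.016),"block":(.6045,.1266,.022),"long":(.6145,.0573,.014),"short":(.6246,-.0122,.015)}
for k in blobs(c,(78,100,60),(118,255,255),60):
    u=k.mean(0)[0]
    if 200<u[0]<335:
        for n,p in P.items():
            q=pose(c,k,p[2])
            if np.hypot(*(q[0]-p[:2]))<.03: 
                e=q[0]-p[:2]; a=.146; print(n,"y",np.round(e@[np.cos(a),np.sin(a)],4),"x",np.round(e@[np.sin(a),-np.cos(a)],4),[np.round(x,4) for x in q[1:]])
cv2.imwrite("pics/top10.png",cv2.resize(c["image"][130:280,100:430,::-1],None,fx=2.4,fy=2.4,interpolation=cv2.INTER_CUBIC))
E
```

```text
clock: 24.28
tcp_pos: [0.3542, 0.4528, 0.2274]
orientation: [-0.001, -0.073, 0.997, -0.001]
wrist_force: [-0.3, -0.7, 1.2]
finger_gap: 0.045
grip_force: 0.0
slab y -0.0003 x -0.0001 [np.float64(0.1412), np.float64(0.0622), np.float64(0.0279)]
block y 0.0025 x -0.0003 [np.float64(0.1428), np.float64(0.0464), np.float64(0.0286)]
long y -0.0011 x 0.0 [np.float64(0.1452), np.float64(0.0851), np.float64(0.0103)]
short y -0.0004 x -0.0018 [np.float64(0.1424), np.float64(0.0705), np.float64(0.0126)]
```

View pics/top10.png

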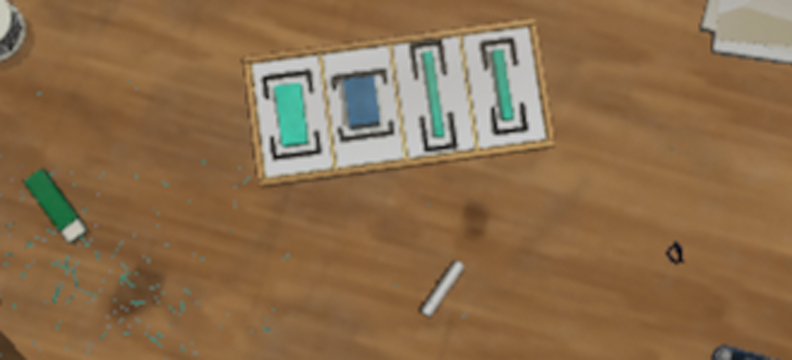

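All four pieces lie centred in their own pockets (slab (290,115), block (361,101), long rod (432,94), short rod (502,84)), within 3 mm. The lighter (55,205) and steel bar (441,288) are untouched.

```bash
python3 nudge.py '[[0,0,0,0,0,0],[0,0,0,0,0,0]]' | head -1; python3 -c "
from workcell import env
print(env.hand_in())"
```

```text
clock: 24.58
the job is handed in; nothing more can be done
None
```

I handed the job in at about 25 s with all four wax pieces in their own pockets, each within 3 mm of centre in the last top view; the lighter and steel bar were not touched, and the hand-in gave no verdict.

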